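# Close a jar of sterile microtubes with a lid carried in its bayonet transport cover

### The arm

A 7-joint arm with a two-finger parallel gripper is mounted at the origin on a cart in front of the work surface, level with it; the furniture and walls round the work are solid. World frame = base frame: x ahead of the robot, y to its left, z up, the work surface at z = 0. Lengths are in m, angles in rad, forces in N, time in s.
With the tool pointing down it reaches from about 0.425 to 0.875 m from the base axis. Payload 4.7 kg.
Tool frame: the origin (TCP) lies at the very end of the fingers, on their centre line; the grasp point (between the pads) lies 19 mm behind it; z points along the fingers, y is the line along which they close (so a half turn about z gives the same grasp; the last joint's range is limited). The gripper opens to 87 mm and grips with 3 to 60 N. Pads are 19 mm wide; open, the fingers measure 117 mm over their backs; the gripper's body (75 mm by 190 mm) begins 51 mm behind the grasp point.
Start: joints at [1.14, 0.321, -0.07, 1.45, 0.023, 1.371, -0.057], TCP at [0.28, -0.587, 0.223] pointing down, gripper open.
Joint ranges: [-2.86, 2.86], [-0.3, 2.09], [-1.38, 1.24], [0.06, 2.45], [-1.56, 4.7], [0.09, 2.05], [-2.69, 2.69]. Speed limits (rad/s): [2.57, 2.57, 3.14, 3.14, 3.14, 3.14, 3.14].

### API

Orientations are given as a rotation vector (axis times angle).
In Python, from bench import ctrl gives the robot as it stands.
- The arm moves only by the tool jog_arm, never from a script. Its argument "commands" is a list of rows, each a list of 7 numbers: the opening, from 0 (shut) to 1 (fully open), then the shift along the world's x, y, z scaled (see below), then the turn, a rotation vector about the world's x, y, z scaled (see below). A call has exactly 5 rows; each row is the pose to reach, as a shift and turn from the pose commanded when the call began; what a row does not reach only later rows make up. The controller multiplies each number of a shift by 0.5 m and each number of a turn by 30 degrees. A row lasts 1/12 s, in which the tool goes at most 41.7 mm and 7.16 degrees, less where a joint would pass 70% of its speed; a pose out of reach is approached as far as the arm can. A call with a number of a shift or a turn outside -1 to 1 is refused whole. A call with a gripper value outside its range is refused whole. The fingers move at their own pace and stop on an object; "grip_force" is the grip in N (left out, the last holds). Time passes only in rows, so rows that repeat a pose let the fingers close, or fill a call up. It gives the time, the measured TCP pose, the force, the opening and the grip force at its end, in the units of the state.
- ctrl.get_state(): the state, without advancing time (a new reading comes with each control period).
- ctrl.get_image(name): name is "scene" or "side" or "wrist"; returns a dict with "frame" (420x560x3 uint8, red, green, blue), "vfov" (degrees; the focal length in pixels is half the picture's height over the tangent of half this angle, whatever the lens; pixels are square), "cx", "cy" (the principal point, pixels), "distortion" ([k1, k2, p1, p2, k3] as OpenCV has them; the pictures are not rectified), "camera_from_world" (4x4, takes a point from world to camera coordinates); the wrist camera has in their place "mount" (4x4, takes a point from camera to tool coordinates, whose origin is the TCP and whose axes are the flange's). Camera axes: x right, y down, z forward; pixel columns grow to the right and rows downward; lengths in m; the calibration is good to about 2 mm. A picture is of the moment at which its call begins: read the wrist's pose just before it. There is no depth.
- ctrl.close_job(): hands the job in; it is judged then, once.
The state is a dict: "time": time; "joint_positions": joint angles; "qd": joint speeds; "joint_torque": joint torques, N m; "position": TCP position; "tool_rot": TCP orientation; "ft_force": force on the tool from outside, world axes, zero at the start; "torque": the same for the moment, N m; "grip_width": opening from 0.0 (shut) to 1.0 (fully open); "grip_force": force on a finger pad.
Only numpy, scipy, OpenCV 4.12 (cv2) and the standard library are available. Lean on these libraries where they do the work, as an engineer would, in place of code of your own. Each camera call takes 0.05 s, during which the arm holds its last target. There are 200 camera calls.

### The job

Close the open glass jar of sterile microtubes with the sterile blue lid, which hangs on three ledges inside its clear transport cover and must not be touched: carry cover and lid together by the red handle, lower them straight onto the jar until the lid sits in the mouth and the cover stands on the jar's shoulder, turn the cover a sixth of a turn anticlockwise (seen from above) to free the lid, and lift the cover off alone, leaving the lid fully seated. Finish still holding the cover upright in the air, 10 cm or more above where it stood on the jar. Do not tip or shove the jar, and leave the jar that is already closed and the other things on the bench where they are.

Things in the scene. Friction and masses are not known exactly. Their poses are not given: they have to be found in the camera images.
- cover: Transport cover: clear plastic cup, open side down, 88 mm across, red handle on top, 0.16 kg. Origin: centre of its lower rim; z up. Wall 3 mm; top plate from z = 33 to 36 mm. At the start it stands on the tray's floor with the lid hung inside; on the jar its rim stands on the shoulder, 75 mm above the jar's underside. Any heading on the jar will do.
- cover_grip (a point): Grip point on the cover's red handle, on the axis 57 mm above the lower rim. The handle is an upright bar, 52 mm long along the cover's x, 13 mm thick along its y (grip it across y), from z = 36 to 71 mm.
- cover_ledge (a point): Top of one of three ledges inside the cover, at its +x (others 120 degrees on; red dots on top mark them). The lid's lugs hang in pockets on them, between a 2.5 mm stop and a full-height end wall. With the cover standing on the jar the lugs are 5 mm clear and it turns freely anticlockwise (from above) only; a turn of 60 degrees puts the ledges midway between the lugs; 40 to 80 frees them.
- lid: Sterile blue lid: disc 54 mm across, 5 mm thick, three lugs (77 mm across their tips), white vent on top, tapered plug below (41 mm, narrowing to 30 mm, 11 mm deep), 0.05 kg. Origin: centre of the disc's underside, which rests on the jar's rim. It hangs 16 mm above the cover's lower rim with 2 mm sideways play; 21 mm above it when cover and lid stand on the jar.
- jar: The open jar: clear glass, 92 mm across, 96 mm high, loose, about 0.75 kg, five microtubes inside. Origin: centre of its underside, on the bench (z = 0). Flat shoulder at 75 mm; above it a neck 51 mm across outside, 44 mm inside.
- jar_mouth (a point): Centre of the open jar's mouth, at the height of its rim (96 mm above its underside).
- closed_jar: A jar of the same make that already wears its blue lid, 101 mm high; a bystander. Origin: centre of its underside. The two jars may stand in each other's place.
- tray: Square stainless steel tray, 140 mm wide, fixed; floor 3 mm above the bench, rim 14 mm high. Origin: centre of its underside.
- vial_orange: Small loose vial with an orange cap, 26 x 26 x 62 mm, a bystander; origin at its underside.
- marker_a: Loose marker with a black cap, 17 x 135 x 16 mm, lying near the front edge, a bystander.

How it is judged:
By the outcome, as a careful person would: the job done as asked, in the order asked, and still so for the second after the job is handed in, while the arm keeps its last pose, push and grip.
It also fails if it takes over 43 s, if anything falls off the work surface, if the arm or the gripper's body presses on something with over 40 N, if the wrist force passes 120 N, or if a joint passes its speed limit or range.

## Working session

There is one attempt and no reset: what is moved stays moved. The work goes in short steps, Python scripts to look and compute and a tool call to move; the robot and the scene stay as the last step left them, time stands still between calls to the robot, and variables do not carry over. Pictures are saved under pics/ and viewed, at most 10 in all, crops included, and the job is handed in when it is done.

Besides the shell and the picture viewer there is one more tool, called after "Emit:" as name([rows], argument=value, ...), one row to a line, values as JSON. jog_arm: Moves the arm, as the interface text tells. Shifts and turns lie within -1 to 1; 1 stands for 0.5 m of shift or 30 degrees of turn. Its arguments: {"type":"object","properties":{"commands":{"type":"array","items":{"type":"array","items":{"type":"number","minimum":-1,"maximum":1}}},"grip_force":{"type":"number"}},"required":["commands"]}

```bash
mkdir -p pics; cat > h.py <<'E'
import numpy as np, cv2
from scipy.spatial.transform import Rotation as R
from bench import ctrl
def K(im):
    f=im["frame"].shape[0]/2/np.tan(np.radians(im["vfov"])/2)
    return np.array([[f,0,im["cx"]],[0,f,im["cy"]],[0,0,1.]])
def grab(name,fn=None):
    s=ctrl.get_state(); im=ctrl.get_image(name)
    if name=="wrist":
        T=np.eye(4);T[:3,:3]=R.from_rotvec(s["tool_rot"]).as_matrix();T[:3,3]=s["position"]
        im["wc"]=T@np.array(im["mount"])
    else: im["wc"]=np.linalg.inv(np.array(im["camera_from_world"]))
    if fn: cv2.imwrite(fn,im["frame"][:,:,::-1])
    return im
def ray(im,uv):
    p=cv2.undistortPoints(np.array(uv,float).reshape(-1,1,2),K(im),np.array(im["distortion"],float)).reshape(-1,2)
    d=np.c_[p,np.ones(len(p))]@im["wc"][:3,:3].T
    return im["wc"][:3,3],d
def onz(im,uv,z):
    o,d=ray(im,uv); return o+d*((z-o[2])/d[:,2])[:,None]
def proj(im,P):
    cw=np.linalg.inv(im["wc"]); 
    return cv2.projectPoints(np.array(P,float).reshape(-1,1,3),cv2.Rodrigues(cw[:3,:3])[0],cw[:3,3],K(im),np.array(im["distortion"],float))[0].reshape(-1,2)
E
python3 - <<'E'
from h import *
import pickle
s=ctrl.get_state(); print({k:np.round(v,3).tolist() for k,v in s.items()})
ims={n:grab(n,f"pics/{n}0.png") for n in("scene","side","wrist")}
pickle.dump(ims,open("ims0.pkl","wb"))
for n in ims: print(n,np.round(ims[n]["wc"],3).tolist())
E
```

```text
{'time': 0.0, 'joint_positions': [1.14, 0.322, -0.07, 1.452, 0.023, 1.371, -0.057], 'qd': [0.001, 0.001, 0.0, 0.001, -0.001, -0.001, -0.001], 'joint_torque': [-0.0, -49.129, -0.404, -31.253, -0.064, 0.044, 0.0], 'position': [0.279, -0.586, 0.221], 'tool_rot': [-3.062, -0.693, 0.001], 'ft_force': [-0.772, -0.083, -0.138], 'torque': [0.027, 0.026, -0.043], 'grip_force': 0.0, 'grip_width': 1.003}
scene [[-0.955, 0.189, -0.23, 0.708], [0.297, 0.553, -0.778, 0.857], [-0.02, -0.811, -0.585, 0.582], [0.0, 0.0, 0.0, 1.0]]
side [[-0.487, -0.627, 0.608, 0.036], [-0.873, 0.364, -0.323, 0.466], [-0.019, -0.689, -0.725, 0.708], [0.0, 0.0, 0.0, 1.0]]
wrist [[0.43, -0.868, -0.248, 0.347], [-0.903, -0.414, -0.116, -0.553], [-0.002, 0.274, -0.962, 0.384], [0.0, 0.0, 0.0, 1.0]]
```

View pics/scene0.png

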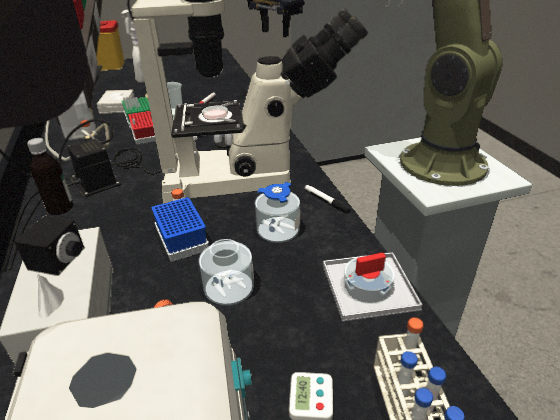

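View pics/side0.png

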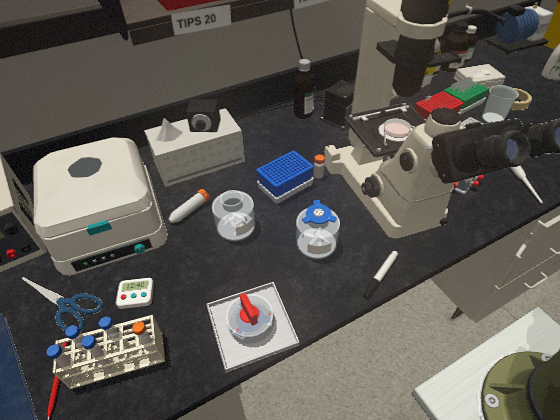

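Scene view: handle at (371,265) in the tray, open jar with its mouth near (226,250), closed jar at (278,210). Side view: handle (249,309), open jar mouth (233,200), closed jar (318,213).

```bash
python3 - <<'E'
from h import *
import pickle
ims=pickle.load(open("ims0.pkl","rb"))
def tri(a,ua,b,ub):
    o1,d1=ray(ims[a],[ua]);o2,d2=ray(ims[b],[ub]);d1=d1[0];d2=d2[0]
    t=np.linalg.lstsq(np.c_[d1,-d2],o2-o1,rcond=None)[0]
    p,q=o1+t[0]*d1,o2+t[1]*d2
    return (p+q)/2,np.linalg.norm(p-q)
box={"scene":(350,245,400,290),"side":(230,285,270,335)}
c={}
for n,(x0,y0,x1,y1) in box.items():
    f=ims[n]["frame"].astype(int)
    m=(f[...,0]>130)&(f[...,1]<70)&(f[...,2]<70); k=np.zeros_like(m);k[y0:y1,x0:x1]=1;m&=k
    ys,xs=np.nonzero(m);c[n]=(xs.mean(),ys.mean());r=cv2.minAreaRect(np.c_[xs,ys].astype(np.float32))
    print(n,m.sum(),c[n],r)
    bp=cv2.boxPoints(r); print(np.round(onz(ims[n],bp,.074),3).tolist())
print("handle",tri("scene",c["scene"],"side",c["side"]))
print("mouth", onz(ims["scene"],[(226,250)],.096), onz(ims["side"],[(233,200)],.096), tri("scene",(226,250),"side",(233,200)))
print("closed top", onz(ims["scene"],[(277,190)],.101), onz(ims["side"],[(318,213)],.101))
# composite of enlarged crops
a=ims["scene"]["frame"][225:325,180:430]; b=ims["side"]["frame"][180:360,190:350]
a=cv2.resize(a,None,fx=2,fy=2,interpolation=3); b=cv2.resize(b,None,fx=1.8,fy=1.8,interpolation=3)
o=np.zeros((400,800,3),np.uint8);o[:200,:500]=a;o[:b.shape[0],500:788]=b
w=cv2.resize(ims["wrist"]["frame"],None,fx=.45,fy=.45); o[205:205+w.shape[0],:w.shape[1]]=w
cv2.imwrite("pics/c0.png",o[:,:,::-1])
E
```

```text
scene 223 (np.float64(371.13452914798205), np.float64(263.1390134529148)) ((372.9117736816406, 265.64703369140625), (22.55581283569336, 28.134132385253906), 75.96376037597656)
[[0.42, 0.346, 0.074], [0.367, 0.345, 0.074], [0.385, 0.397, 0.074], [0.434, 0.397, 0.074]]
side 266 (np.float64(247.28947368421052), np.float64(308.66541353383457)) ((246.63490295410156, 307.921142578125), (29.993328094482422, 35.34119415283203), 64.88516235351562)
[[0.419, 0.383, 0.074], [0.418, 0.319, 0.074], [0.358, 0.324, 0.074], [0.36, 0.385, 0.074]]
handle (array([0.39345143, 0.35091122, 0.05970168]), np.float64(0.0012918383361040092))
mouth [[0.63276995 0.2785917  0.096     ]] [[0.62660011 0.26910459 0.096     ]] (array([0.63215925, 0.26789164, 0.08863728]), np.float64(0.002842501935384301))
closed top [[0.49739261 0.13365272 0.101     ]] [[0.49803374 0.13371663 0.101     ]]
```

View pics/c0.png

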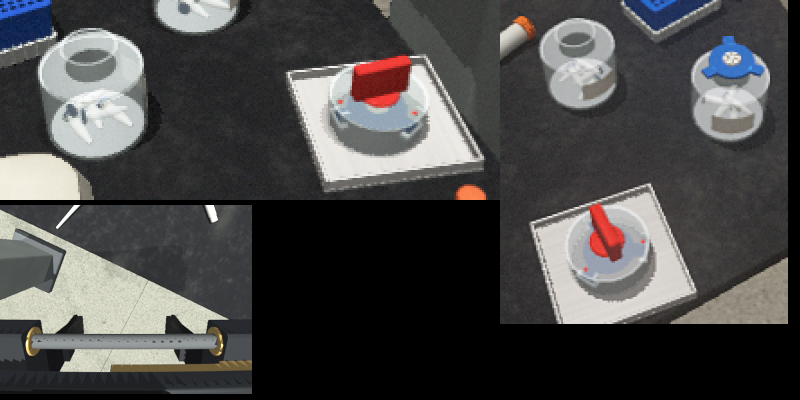

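Crop: the handle top runs from (353,75) to (411,60) in the scene crop and (597,209) to (613,250) in the side crop. The open jar mouth is clear; the wrist sees only floor and the bench edge.

```bash
python3 - <<'E'
from h import *
import pickle
ims=pickle.load(open("ims0.pkl","rb"))
S=ims["scene"];D=ims["side"]
for n,im,uv in(("scene",S,[(356.5,262.5),(385.5,255)]),("side",D,[(243.9,296.1),(252.8,318.9)])):
    p=onz(im,uv,.074);d=p[1]-p[0];print(n,p.round(3).tolist(),p.mean(0).round(3),np.linalg.norm(d).round(3),np.degrees(np.arctan2(d[1],d[0])).round(1))
def tri(ua,ub):
    o1,d1=ray(S,[ua]);o2,d2=ray(D,[ub]);d1=d1[0];d2=d2[0]
    t=np.linalg.lstsq(np.c_[d1,-d2],o2-o1,rcond=None)[0]
    p,q=o1+t[0]*d1,o2+t[1]*d2
    return ((p+q)/2).round(3),np.linalg.norm(p-q).round(3)
print("eyepiece",tri((352,30),(545,140)),tri((300,90),(450,170)))
print("scope base near corner",onz(D,[(395,235)],0.),onz(S,[(290,185),(165,190)],0.))
s=ctrl.get_state();M=R.from_rotvec(s["tool_rot"]).as_matrix();print(M.round(3)); print("tool y heading",np.degrees(np.arctan2(M[1,1],M[0,1])))
print("mouth",tri((224,248),(232.2,200.6)),onz(S,[(224,248)],.096),onz(D,[(232.2,200.6)],.096))
E
```

```text
scene [[0.425, 0.356, 0.074], [0.369, 0.355, 0.074]] [0.397 0.355 0.074] 0.056 -178.4
side [[0.412, 0.347, 0.074], [0.363, 0.353, 0.074]] [0.388 0.35  0.074] 0.049 172.9
eyepiece (array([ 0.258, -0.079,  0.349]), np.float64(0.018)) (array([ 0.377, -0.068,  0.222]), np.float64(0.003))
scope base near corner [[ 0.42874106 -0.0362844   0.        ]] [[ 0.41597578 -0.02949626  0.        ]
 [ 0.71485922 -0.10866168  0.        ]]
[[ 0.903  0.43  -0.001]
 [ 0.43  -0.903  0.001]
 [-0.    -0.001 -1.   ]]
tool y heading -64.51443048789001
mouth (array([0.633, 0.268, 0.09 ]), np.float64(0.004)) [[0.6349516  0.27229964 0.096     ]] [[0.62579664 0.27136669 0.096     ]]
```

```bash
python3 - <<'E'
from h import *
import pickle
ims=pickle.load(open("ims0.pkl","rb"))
S=ims["scene"];D=ims["side"]
def tri(ua,ub):
    o1,d1=ray(S,[ua]);o2,d2=ray(D,[ub]);d1=d1[0];d2=d2[0]
    t=np.linalg.lstsq(np.c_[d1,-d2],o2-o1,rcond=None)[0]
    p,q=o1+t[0]*d1,o2+t[1]*d2
    return ((p+q)/2).round(3),np.linalg.norm(p-q).round(3)
for n,a,b in (("tube top",(269,65),(442,115)),("condenser bottom",(207,72),(407,90)),("cond. top",(205,15),(410,35)),("stage",(213,115),(393,130)),("pillar",(160,100),(360,90)),("focus knob",(240,165),(370,185))): print(n,tri(a,b))
print(proj(S,[[.28,-.587,.223],[.28,-.587,.3],[.28,-.587,.45]]))
a=S["frame"][0:200,120:400];b=D["frame"][0:240,330:560]
o=np.zeros((480,800,3),np.uint8);o[:280,:392]=cv2.resize(a,(392,280),interpolation=3);b=cv2.resize(b,(400,417),interpolation=3);o[:417,395:795]=b
cv2.imwrite("pics/c1.png",o[:,:,::-1])
E
```

```text
tube top (array([ 0.445, -0.091,  0.286]), np.float64(0.01))
condenser bottom (array([ 0.575, -0.128,  0.269]), np.float64(0.002))
cond. top (array([ 0.57 , -0.097,  0.392]), np.float64(0.002))
stage (array([ 0.575, -0.113,  0.173]), np.float64(0.002))
pillar (array([ 0.686, -0.096,  0.227]), np.float64(0.009))
focus knob (array([ 0.535, -0.035,  0.074]), np.float64(0.004))
[[275.04460989  33.37848264]
 [274.42251951   7.7949762 ]
 [273.09177612 -46.93072043]]
```

View pics/c1.png

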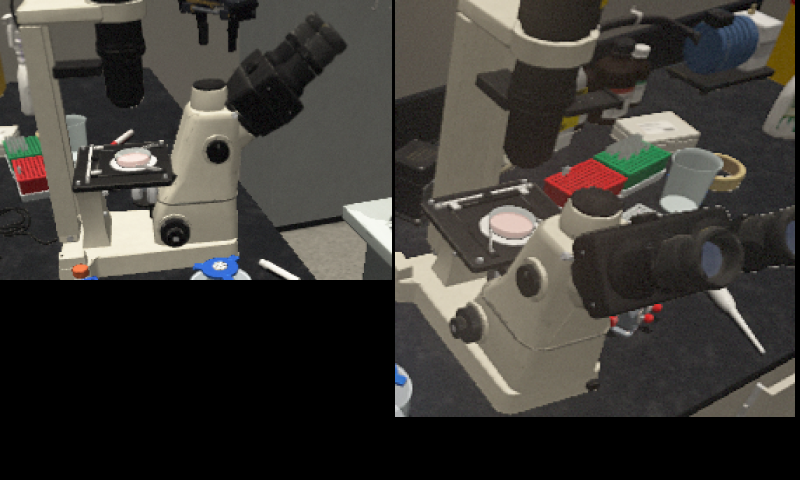

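The microscope stands between the arm and the bench work: eyepieces up to about z=0.37 near (0.25..0.4, -0.08), condenser at x≈0.57. I'll cross above the eyepieces at x≈0.38, z≈0.5.

Emit:
jog_arm([
  [1, 0, 0, 0.4, 0, 0, -0.9],
  [1, 0, 0, 0.4, 0, 0, -0.9],
  [1, 0, 0, 0.4, 0, 0, -0.9],
  [1, 0, 0, 0.4, 0, 0, -0.9],
  [1, 0, 0, 0.4, 0, 0, -0.9],
])

```text
time: 0.57
position: [0.2796, -0.5867, 0.4261]
tool_rot: [3.139, -0.048, 0.002]
ft_force: [0.9, -0.3, 1.0]
grip_width: 1.0
grip_force: 0.0
```

Emit:
jog_arm([
  [1, 0.16, 0.3, 0.18, 0, 0, 0],
  [1, 0.16, 0.3, 0.18, 0, 0, 0],
  [1, 0.16, 0.3, 0.18, 0, 0, 0],
  [1, 0.16, 0.3, 0.18, 0, 0, 0],
  [1, 0.16, 0.3, 0.18, 0, 0, 0],
])

```text
time: 0.98
position: [0.362, -0.433, 0.5152]
tool_rot: [3.141, -0.034, 0.005]
ft_force: [0.0, -0.3, 0.1]
grip_width: 1.0
grip_force: 0.0
```

Emit:
jog_arm([
  [1, 0.03, 0.36, 0, 0, 0, 0],
  [1, 0.03, 0.36, 0, 0, 0, 0],
  [1, 0.03, 0.36, 0, 0, 0, 0],
  [1, 0.03, 0.36, 0, 0, 0, 0],
  [1, 0.03, 0.36, 0, 0, 0, 0],
])

```text
time: 1.4
position: [0.3758, -0.25, 0.514]
tool_rot: [-3.141, 0.028, -0.003]
ft_force: [0.6, 0.0, 1.0]
grip_width: 1.002
grip_force: 0.0
```

Emit:
jog_arm([
  [1, 0, 0.4, 0, 0, 0, 0],
  [1, 0, 0.4, 0, 0, 0, 0],
  [1, 0, 0.4, 0, 0, 0, 0],
  [1, 0, 0.4, 0, 0, 0, 0],
  [1, 0, 0.4, 0, 0, 0, 0],
])

```text
time: 1.82
position: [0.3742, -0.0535, 0.5127]
tool_rot: [3.141, -0.038, 0.001]
ft_force: [0.2, 1.7, 0.2]
grip_width: 0.999
grip_force: 0.0
```

Emit:
jog_arm([
  [1, 0, 0.4, 0, 0, 0, 0],
  [1, 0, 0.4, 0, 0, 0, 0],
  [1, 0, 0.4, 0, 0, 0, 0],
  [1, 0, 0.4, 0, 0, 0, 0],
  [1, 0, 0.4, 0, 0, 0, 0],
])

```text
time: 2.23
position: [0.3737, 0.1466, 0.5127]
tool_rot: [3.141, -0.037, 0.001]
ft_force: [1.4, 0.0, 0.5]
grip_width: 0.999
grip_force: 0.0
```

Emit:
jog_arm([
  [1, 0.03, 0.4, 0, 0, 0, 0],
  [1, 0.03, 0.4, 0, 0, 0, 0],
  [1, 0.03, 0.4, 0, 0, 0, 0],
  [1, 0.03, 0.4, 0, 0, 0, 0],
  [1, 0.03, 0.4, 0, 0, 0, 0],
])

```text
time: 2.65
position: [0.3897, 0.3452, 0.5131]
tool_rot: [-3.139, 0.044, -0.002]
ft_force: [0.0, -0.9, 1.4]
grip_width: 1.0
grip_force: 0.0
```

Emit:
jog_arm([
  [1, 0, 0, -0.4, 0, 0, 0],
  [1, 0, 0, -0.4, 0, 0, 0],
  [1, 0, 0, -0.4, 0, 0, 0],
  [1, 0, 0, -0.4, 0, 0, 0],
  [1, 0, 0, -0.4, 0, 0, 0],
])

```text
time: 3.07
position: [0.3889, 0.3424, 0.3093]
tool_rot: [3.139, -0.041, -0.003]
ft_force: [0.8, 1.1, -0.6]
grip_width: 1.003
grip_force: 0.0
```

Emit:
jog_arm([
  [1, 0, 0, -0.14, 0, 0, 0],
  [1, 0, 0, -0.14, 0, 0, 0],
  [1, 0, 0, -0.14, 0, 0, 0],
  [1, 0, 0, -0.14, 0, 0, 0],
  [1, 0, 0, -0.14, 0, 0, 0],
])

```text
time: 3.48
position: [0.3905, 0.3441, 0.2445]
tool_rot: [-3.139, 0.041, -0.003]
ft_force: [0.7, 0.4, -0.2]
grip_width: 0.999
grip_force: 0.0
```

```bash
python3 - <<'E'
from h import *
import pickle
s=ctrl.get_state();print(s["joint_positions"].round(3) if hasattr(s["joint_positions"],"round") else s["joint_positions"])
im=grab("wrist","pics/w1.png");pickle.dump(im,open("w1.pkl","wb"))
f=im["frame"].astype(int);m=(f[...,0]>120)&(f[...,1]<80)&(f[...,2]<80)
n,l,st,ce=cv2.connectedComponentsWithStats(m.astype(np.uint8));print([(st[i].tolist(),ce[i].round(1).tolist()) for i in range(1,n) if st[i][4]>5])
print(proj(im,[[.39,.35,.074],[.39,.35,.003]]))
E
```

```text
[ 0.338  0.15  -1.195  1.708  0.143  1.377 -2.478]
[([57, 0, 10, 8, 40], [61.6, 3.2]), ([48, 151, 11, 10, 13], [53.6, 154.5]), ([262, 151, 16, 57, 541], [270.7, 177.8]), ([279, 160, 10, 30, 161], [282.7, 172.5]), ([54, 163, 6, 11, 11], [57.4, 168.0]), ([255, 179, 3, 5, 7], [255.9, 180.9])]
[[271.11325074 186.45723633]
 [272.12563396 172.28793353]]
```

View pics/w1.png

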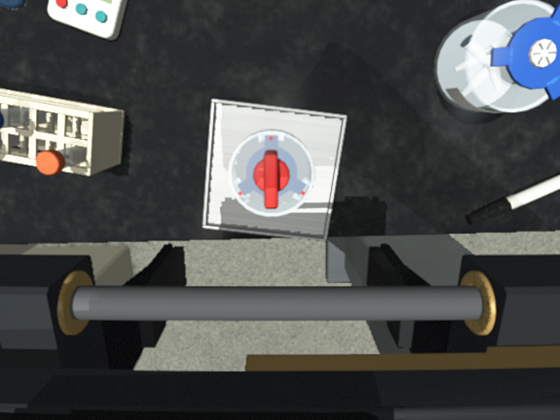

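The wrist view shows the cover centred in the tray, with the handle's top face from (271,151) to (271,208) and ledge dots at about (271,138), (241,193) and (302,192).

```bash
cat > cov.py <<'E'
from h import *
def cover(im,zr,roi):
    """zr: height of cover rim"""
    f=im["frame"].astype(int);r,g,b=f[...,0],f[...,1],f[...,2]
    x0,y0,x1,y1=roi;k=np.zeros(r.shape,bool);k[y0:y1,x0:x1]=1
    m=k&(r>200)&(g<75)&(b<75)
    n,l,st,ce=cv2.connectedComponentsWithStats(m.astype(np.uint8));i=1+np.argmax(st[1:,4])
    ys,xs=np.nonzero(l==i);rc=cv2.minAreaRect(np.c_[xs,ys].astype(np.float32))
    print("top face",st[i],rc)
    bp=onz(im,cv2.boxPoints(rc),zr+.071);c=bp.mean(0)
    e=bp[1]-bp[0],bp[2]-bp[1];d=max(e,key=np.linalg.norm);print("centre",c.round(4),"len",[np.linalg.norm(q).round(4) for q in e],"heading",np.degrees(np.arctan2(d[1],d[0])).round(1))
E
python3 - <<'E'
from cov import *
import pickle
im=pickle.load(open("w1.pkl","rb"))
cover(im,.003,(225,125,320,220))
f=im["frame"].astype(int);x0,y0,x1,y1=225,125,320,220
m=(f[...,0]-f[...,1]>50)&(f[...,0]-f[...,2]>50)
k=np.zeros_like(m);k[y0:y1,x0:x1]=1;n,l,st,ce=cv2.connectedComponentsWithStats((m&k).astype(np.uint8))
print(st[1:].tolist())
d=[c for c,s in zip(ce[1:],st[1:]) if 2<s[4]<40];print(np.round(d,1).tolist())
P=onz(im,[(271,138),(241,193),(302,192)],.039);print(P.round(4).tolist(),P.mean(0))
s=ctrl.get_state();M=R.from_rotvec(s["tool_rot"]).as_matrix();print(np.degrees(np.arctan2(M[1,1],M[0,1])),s["position"])
E
```

```text
top face [263 155  14  53 295] ((269.5, 181.0), (52.0, 13.0), 90.0)
centre [0.3947 0.3513 0.074 ] len [np.float64(0.0117), np.float64(0.0485)] heading 178.5
[[269, 136, 4, 4, 13], [254, 151, 35, 58, 1279], [301, 191, 4, 4, 13], [238, 192, 4, 3, 10]]
[[270.6, 137.6], [302.6, 192.6], [239.8, 193.0]]
[[0.4307, 0.3494, 0.039], [0.3761, 0.3817, 0.039], [0.3756, 0.3195, 0.039]] [0.39412999 0.35021615 0.039     ]
-91.51646656175329 [0.3907265  0.34436674 0.24496194]
```

Emit:
jog_arm([
  [1, 0.008, 0.015, -0.08, 0, 0, 0.02],
  [1, 0.008, 0.015, -0.16, 0, 0, 0.02],
  [1, 0.008, 0.015, -0.22, 0, 0, 0.02],
  [1, 0.008, 0.015, -0.28, 0, 0, 0.02],
  [1, 0.008, 0.015, -0.3, 0, 0, 0.02],
])

```text
time: 3.95
position: [0.3933, 0.3498, 0.0906]
tool_rot: [3.14, -0.026, -0.004]
ft_force: [-0.9, -0.9, -0.7]
grip_width: 0.996
grip_force: 0.0
```

Emit:
jog_arm([
  [1, 0, 0, -0.03, 0, 0, 0],
  [1, 0, 0, -0.06, 0, 0, 0],
  [1, 0, 0, -0.08, 0, 0, 0],
  [1, 0, 0, -0.096, 0, 0, 0],
  [1, 0, 0, -0.096, 0, 0, 0],
])

```text
time: 4.37
position: [0.394, 0.3507, 0.0446]
tool_rot: [3.141, -0.026, 0.0]
ft_force: [-0.9, -0.5, -0.3]
grip_width: 1.0
grip_force: 0.0
```

```bash
python3 - <<'E'
from h import *
im=grab("wrist"); sd=grab("side"); print(ctrl.get_state()["position"])
o=np.zeros((420,800,3),np.uint8);o[:,:480]=im["frame"][:,20:500];b=cv2.resize(sd["frame"][260:360,190:310],(320,267));o[:267,480:]=b
cv2.imwrite("pics/w2.png",o[:,:,::-1])
E
```

```text
[0.39429575 0.35136118 0.04561598]
```

View pics/w2.png

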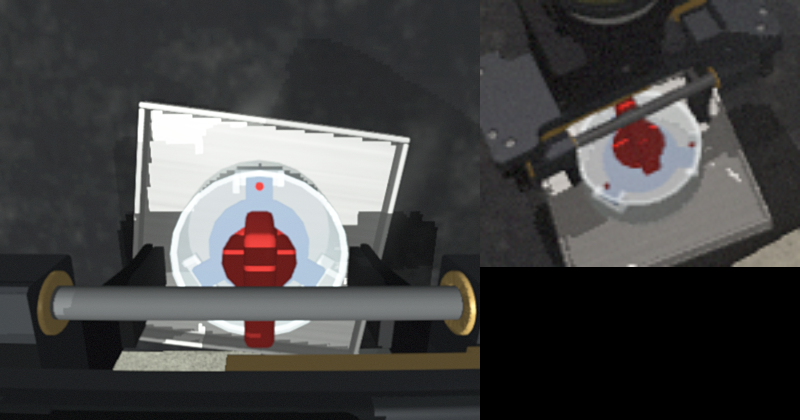

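The handle sits centred between the fingers at (260,280) in the crop. Closing.

Emit:
jog_arm([
  [0, 0, 0, 0, 0, 0, 0],
  [0, 0, 0, 0, 0, 0, 0],
  [0, 0, 0, 0, 0, 0, 0],
  [0, 0, 0, 0, 0, 0, 0],
  [0, 0, 0, 0, 0, 0, 0],
], grip_force=35)

```text
time: 4.88
position: [0.3938, 0.3507, 0.0448]
tool_rot: [-3.141, 0.025, -0.001]
ft_force: [0.2, 0.5, -0.0]
grip_width: 0.71
grip_force: 0.0
```

Emit:
jog_arm([
  [0, 0, 0, 0, 0, 0, 0],
  [0, 0, 0, 0, 0, 0, 0],
  [0, 0, 0, 0, 0, 0, 0],
  [0, 0, 0, 0, 0, 0, 0],
  [0, 0, 0, 0, 0, 0, 0],
])

```text
time: 5.3
position: [0.3936, 0.3507, 0.0445]
tool_rot: [3.141, -0.025, -0.0]
ft_force: [-0.3, 0.4, -0.6]
grip_width: 0.323
grip_force: 0.0
```

Emit:
jog_arm([
  [0, 0, 0, 0, 0, 0, 0],
  [0, 0, 0, 0, 0, 0, 0],
  [0, 0, 0, 0, 0, 0, 0],
  [0, 0, 0, 0, 0, 0, 0],
  [0, 0, 0, 0, 0, 0, 0],
])

```text
time: 5.72
position: [0.3937, 0.3503, 0.0446]
tool_rot: [3.141, -0.025, -0.0]
ft_force: [-0.5, -1.3, 0.6]
grip_width: 0.147
grip_force: 35.0
```

Emit:
jog_arm([
  [0, 0, 0, 0.02, 0, 0, 0],
  [0, 0, 0, 0.04, 0, 0, 0],
  [0, 0, 0, 0.06, 0, 0, 0],
  [0, 0, 0, 0.08, 0, 0, 0],
  [0, 0, 0, 0.1, 0, 0, 0],
])

```text
time: 6.13
position: [0.3938, 0.351, 0.096]
tool_rot: [-3.141, 0.025, -0.001]
ft_force: [0.0, -0.0, -2.3]
grip_width: 0.145
grip_force: 35.0
```

Emit:
jog_arm([
  [0, 0, 0, 0.08, 0, 0, 0],
  [0, 0, 0, 0.16, 0, 0, 0],
  [0, 0, 0, 0.24, 0, 0, 0],
  [0, 0, 0, 0.3, 0, 0, 0],
  [0, 0, 0, 0.32, 0, 0, 0],
])

```text
time: 6.55
position: [0.3949, 0.353, 0.2604]
tool_rot: [-3.137, 0.024, -0.012]
ft_force: [0.3, 0.1, -1.8]
grip_width: 0.146
grip_force: 35.0
```

Emit:
jog_arm([
  [0, 0.05, -0.02, 0, 0, 0, 0],
  [0, 0.12, -0.05, 0, 0, 0, 0],
  [0, 0.19, -0.08, 0, 0, 0, 0],
  [0, 0.24, -0.1, 0, 0, 0, 0],
  [0, 0.26, -0.11, 0, 0, 0, 0],
])

```text
time: 6.97
position: [0.5279, 0.2915, 0.2529]
tool_rot: [3.14, -0.035, -0.001]
ft_force: [1.1, -0.5, -2.3]
grip_width: 0.149
grip_force: 35.0
```

```bash
python3 - <<'E'
from h import *
import pickle
s=ctrl.get_state();print(np.round(s["joint_positions"],3),s["position"])
ims=pickle.load(open("ims0.pkl","rb"));S=ims["scene"];D=ims["side"]
def tri(ua,ub):
    o1,d1=ray(S,[ua]);o2,d2=ray(D,[ub]);d1=d1[0];d2=d2[0]
    t=np.linalg.lstsq(np.c_[d1,-d2],o2-o1,rcond=None)[0]
    return (o1+t[0]*d1+o2+t[1]*d2).round(4)/2
print("centrifuge corner",tri((224,312),(150,165)),tri((240,375),(97,228)))
im=grab("wrist","pics/w3.png");pickle.dump(im,open("w3.pkl","wb"));print(proj(im,[[.63,.27,.096],[.63,.27,0]]))
E
```

```text
[ 0.239  0.356 -0.998  1.501  0.301  1.449 -2.361] [0.52792195 0.29153402 0.25285315]
centrifuge corner [0.6848  0.433   0.17335] [0.6673  0.54045 0.12075]
[[300.78338088  65.41050322]
 [294.91792497  73.7711826 ]]
```

View pics/w3.png

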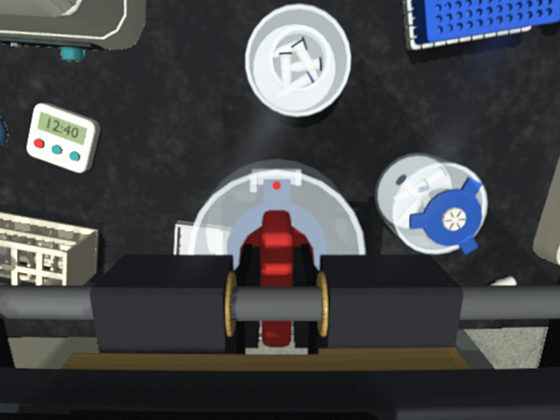

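The wrist view shows the open jar's mouth ring near (299,61), with the cover held upright with its lid.

```bash
python3 - <<'E'
from h import *
import pickle
im=pickle.load(open("w3.pkl","rb"))
g=cv2.cvtColor(im["frame"],cv2.COLOR_RGB2GRAY)[0:130,230:370]
u=cv2.resize(g,None,fx=4,fy=4,interpolation=3)
for r0,r1 in((90,112),(112,135),(190,230)):
    c=cv2.HoughCircles(u,cv2.HOUGH_GRADIENT_ALT if False else cv2.HOUGH_GRADIENT,1,40,param1=120,param2=15,minRadius=r0,maxRadius=r1)
    if c is not None:
        for q in c[0][:3]: 
            uv=(q[0]/4+230-.375,q[1]/4-.375); print(r0,np.round(uv,1),q[2]/4,onz(im,[uv],.096).round(4),onz(im,[uv],.075).round(4))
e=cv2.resize(im["frame"][0:130,230:370],None,fx=5,fy=4.4,interpolation=3)[:,:,::-1]
cv2.imwrite("pics/w3z.png",e)
E
```

```text
90 [276.5  43. ] 27.85 [[0.6474 0.2893 0.096 ]] [[0.6503 0.2892 0.075 ]]
90 [286.2  29.5] 24.275 [[0.6572 0.2813 0.096 ]] [[0.6608 0.2807 0.075 ]]
90 [321.  43.] 26.75 [[0.6467 0.2537 0.096 ]] [[0.6496 0.2513 0.075 ]]
112 [310.2  40. ] 33.6 [[0.6491 0.2623 0.096 ]] [[0.6521 0.2605 0.075 ]]
112 [281.  81.] 29.45 [[0.6183 0.2862 0.096 ]] [[0.6193 0.2859 0.075 ]]
112 [314.2  72.8] 33.6 [[0.6241 0.2591 0.096 ]] [[0.6255 0.257  0.075 ]]
190 [297.  62.] 52.675 [[0.6327 0.273  0.096 ]] [[0.6347 0.2719 0.075 ]]
190 [298.8  52. ] 49.375 [[0.6402 0.2716 0.096 ]] [[0.6427 0.2703 0.075 ]]
190 [297.  72.] 47.725 [[0.625  0.2731 0.096 ]] [[0.6265 0.2719 0.075 ]]
```

View pics/w3z.png

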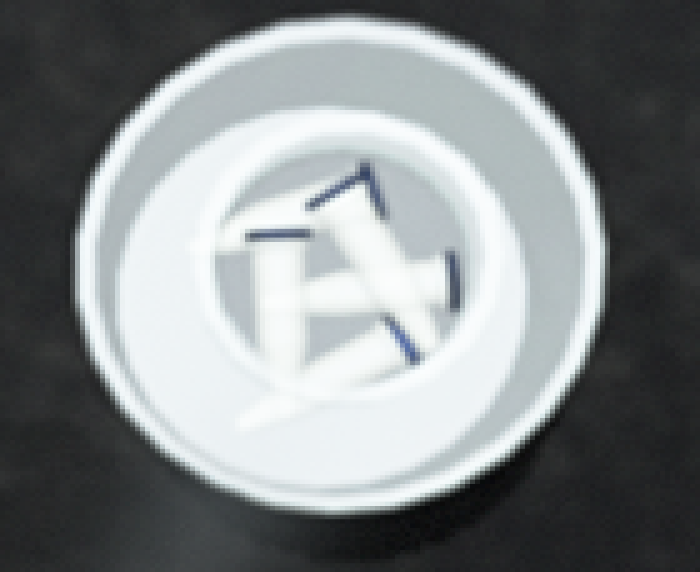

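The zoom shows shoulder outline extents u 76..606, v 14..515 and the mouth's inner edge u 215..475, v 150..400 (zoomed pixels).

```bash
cat > circ.py <<'E'
from h import *
t=np.linspace(0,2*np.pi,181)
def ext(im,c,r,z):
    p=proj(im,np.c_[c[0]+r*np.cos(t),c[1]+r*np.sin(t),0*t+z]);return np.r_[p.min(0),p.max(0)].round(1)
E
python3 - <<'E'
from circ import *
import pickle
im=pickle.load(open("w3.pkl","rb"));print("cam",im["wc"][:3,3])
to=lambda e:(np.array(e)+.4-[230,0,230,0])*[5,4.4,5,4.4]
for c in((.633,.272),(.637,.271)):
  for r,z in((.046,.075),(.046,0),(.022,.096),(.0255,.096),(.022,.075)): print(c,r,z,to(ext(im,c,r,z)).round(0))
E
```

```text
cam [0.60256338 0.29080234 0.41482242]
(0.633, 0.272) 0.046 0.075 [ 70.  28. 603. 523.]
(0.633, 0.272) 0.046 0 [100. 106. 534. 510.]
(0.633, 0.272) 0.022 0.096 [208. 144. 479. 397.]
(0.633, 0.272) 0.0255 0.096 [185. 123. 501. 417.]
(0.633, 0.272) 0.022 0.075 [209. 163. 464. 400.]
(0.637, 0.271) 0.046 0.075 [ 75.   4. 609. 503.]
(0.637, 0.271) 0.046 0 [104.  88. 539. 493.]
(0.637, 0.271) 0.022 0.096 [213. 120. 486. 375.]
(0.637, 0.271) 0.0255 0.096 [191.  99. 508. 394.]
(0.637, 0.271) 0.022 0.075 [214. 141. 470. 379.]
```

```bash
cat > jar.py <<'E'
from circ import *
from scipy.optimize import least_squares
def jar(im,roi):
    x0,y0,x1,y1=roi;g=cv2.cvtColor(im["frame"],cv2.COLOR_RGB2GRAY)
    k=cv2.threshold(g[y0:y1,x0:x1],0,255,cv2.THRESH_OTSU)[1]
    c=max(cv2.findContours(k,0,1)[0],key=cv2.contourArea);b=cv2.boundingRect(c)
    e=np.array([b[0]+x0-.5,b[1]+y0-.5,b[0]+b[2]+x0-.5,b[1]+b[3]+y0-.5])
    s=least_squares(lambda q:np.array(ext(im,q,.046,.075))-e,(.635,.271),diff_step=1e-3)
    return s.x,e,s.fun
E
python3 - <<'E'
from jar import *
import pickle
print("old",jar(pickle.load(open("w3.pkl","rb")),(230,0,370,130)))
for i in range(2):
    s=ctrl.get_state();im=grab("wrist");print(s["position"],s["tool_rot"],jar(im,(230,0,370,130)))
pickle.dump(im,open("w4.pkl","wb"))
E
```

```text
old (array([0.6347708 , 0.27138068]), array([244.5,   3.5, 350.5, 116.5]), array([-0.4,  0. ,  0.4,  0. ]))
[0.52808094 0.29138538 0.25280056] [ 3.14029413e+00 -3.61083587e-02 -1.77984607e-03] (array([0.63397057, 0.27210111]), array([243.5,   4.5, 349.5, 117.5]), array([-0.3,  0.2,  0.4,  0. ]))
[0.52533488 0.29346238 0.25311472] [ 3.14112735 -0.03179457 -0.00394709] (array([0.63350696, 0.27210875]), array([246.5,   1.5, 352.5, 114.5]), array([-0.5, -0.1,  0.4,  0.1]))
```

Emit:
jog_arm([
  [0, 0.05, -0.01, 0, 0, 0, 0],
  [0, 0.11, -0.022, 0, 0, 0, 0],
  [0, 0.17, -0.035, 0, 0, 0, 0],
  [0, 0.21, -0.044, 0, 0, 0, 0],
  [0, 0.22, -0.047, 0, 0, 0, 0],
])

```text
time: 7.53
position: [0.6353, 0.2716, 0.2539]
tool_rot: [-3.141, 0.027, 0.0]
ft_force: [-0.8, -1.0, -2.9]
grip_width: 0.145
grip_force: 35.0
```

Emit:
jog_arm([
  [0, 0, 0, -0.05, 0, 0, 0],
  [0, 0, 0, -0.1, 0, 0, 0],
  [0, 0, 0, -0.15, 0, 0, 0],
  [0, 0, 0, -0.18, 0, 0, 0],
  [0, 0, 0, -0.18, 0, 0, 0],
])

```text
time: 7.95
position: [0.6301, 0.2723, 0.161]
tool_rot: [3.139, -0.02, -0.01]
ft_force: [-0.1, -0.4, -3.0]
grip_width: 0.144
grip_force: 35.0
```

Emit:
jog_arm([
  [0, 0, 0, 0, 0, 0, 0],
  [0, 0, 0, 0, 0, 0, 0],
  [0, 0, 0, 0, 0, 0, 0],
  [0, 0, 0, 0, 0, 0, 0],
  [0, 0, 0, 0, 0, 0, 0],
])

```text
time: 8.37
position: [0.6341, 0.2726, 0.1659]
tool_rot: [-3.141, 0.025, -0.003]
ft_force: [-0.3, -0.2, -2.6]
grip_width: 0.149
grip_force: 35.0
```

```bash
python3 - <<'E'
from h import *
import pickle
s=ctrl.get_state();print(np.round(s["joint_positions"],3),s["position"],s["tool_rot"])
M=R.from_rotvec(s["tool_rot"]).as_matrix();print("tilt",np.degrees(M[:2,2]))
o=np.zeros((600,800,3),np.uint8);d={}
for i,n in enumerate(("scene","side")):
    im=grab(n);d[n]=im;c=proj(im,[[.634,.272,.1]])[0].astype(int);x0,y0=c[0]-50,c[1]-75
    y0=max(y0,0);b=cv2.resize(im["frame"][y0:y0+150,x0:x0+100],(400,600),interpolation=3)
    for P in ([.634,.272,z] for z in (0,.075,.096,.1235,.16)):
        q=(proj(im,[P])[0]-[x0,y0]+.5)*4; cv2.circle(b,tuple(int(v) for v in q),3,(0,255,0),-1)
    for r,z in((.046,.075),(.046,0),(.044,.1235)):
        t=np.linspace(0,6.283,100);q=(proj(im,np.c_[.634+r*np.cos(t),.272+r*np.sin(t),0*t+z])-[x0,y0]+.5)*4
        cv2.polylines(b,[q.astype(np.int32)],True,(255,255,0),1)
    o[:,i*400:i*400+400]=b
cv2.imwrite("pics/h1.png",o[:,:,::-1]);pickle.dump(d,open("h1.pkl","wb"))
E
```

```text
[ 0.165  0.591 -0.898  1.39   0.461  1.376 -2.324] [0.63414823 0.2726146  0.1658929 ] [-3.14076006e+00  2.53060825e-02 -2.64789127e-03]
tilt [0.09693952 0.04101937]
```

View pics/h1.png

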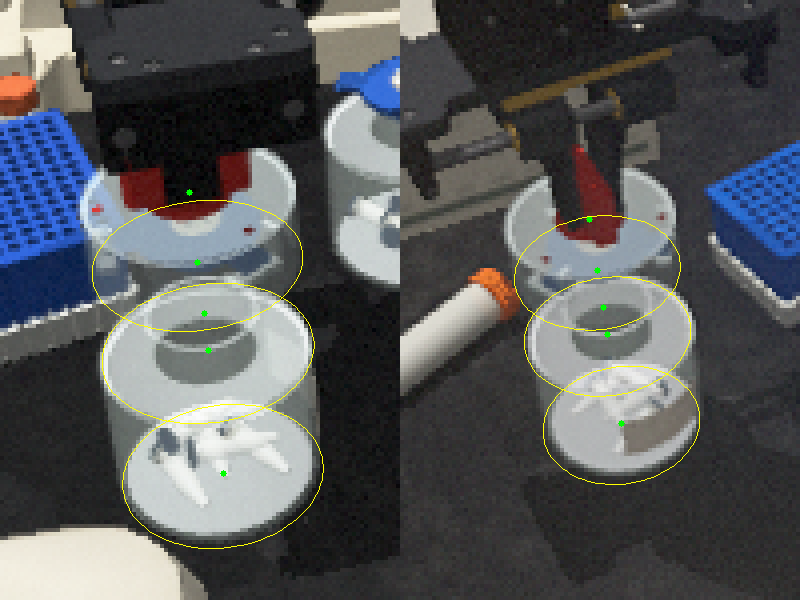

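```bash
python3 - <<'E'
from h import *
import pickle
d=pickle.load(open("h1.pkl","rb"))
for n,L in (("scene",[((97,210),-1),((249,230),119)]),("side",[((661-400,216),239),((546-400,259),119)])):
    im=d[n];c=proj(im,[[.634,.272,.1]])[0].astype(int);x0,y0=c[0]-50,max(c[1]-75,0)
    for (u,v),a in L:
        uv=np.array([u,v])/4-.5+[x0,y0]
        for z in(.1535,.1595): print(n,a,z,onz(im,[uv],z)[0][:2]-.0366*np.array([np.cos(np.radians(a)),np.sin(np.radians(a))]))
E
```

```text
scene -1 0.1535 [0.63458438 0.26336949]
scene -1 0.1595 [0.63509505 0.27167927]
scene 119 0.1535 [0.63289127 0.2639684 ]
scene 119 0.1595 [0.63418588 0.271813  ]
side 239 0.1535 [0.64359847 0.26775095]
side 239 0.1595 [0.63722392 0.27023285]
side 119 0.1535 [0.64241939 0.26918678]
side 119 0.1595 [0.63604562 0.27096745]
```

Cover and jar axes agree within about 1–2 mm in both views. Lowering.

Emit:
jog_arm([
  [0, 0, 0, -0.015, 0, 0, 0],
  [0, 0, 0, -0.03, 0, 0, 0],
  [0, 0, 0, -0.045, 0, 0, 0],
  [0, 0, 0, -0.06, 0, 0, 0],
  [0, 0, 0, -0.07, 0, 0, 0],
])

```text
time: 8.88
position: [0.6331, 0.2717, 0.1277]
tool_rot: [3.141, -0.025, -0.003]
ft_force: [-0.3, 0.2, -1.6]
grip_width: 0.146
grip_force: 35.0
```

Emit:
jog_arm([
  [0, 0, 0, -0.005, 0, 0, 0],
  [0, 0, 0, -0.01, 0, 0, 0],
  [0, 0, 0, -0.014, 0, 0, 0],
  [0, 0, 0, -0.018, 0, 0, 0],
  [0, 0, 0, -0.018, 0, 0, 0],
])

```text
time: 9.3
position: [0.6336, 0.2722, 0.1204]
tool_rot: [3.141, -0.025, -0.0]
ft_force: [0.6, -0.3, -2.2]
grip_width: 0.146
grip_force: 35.0
```

Emit:
jog_arm([
  [0, 0, 0, -0.002, 0, 0, 0],
  [0, 0, 0, -0.004, 0, 0, 0],
  [0, 0, 0, -0.006, 0, 0, 0],
  [0, 0, 0, -0.008, 0, 0, 0],
  [0, 0, 0, -0.008, 0, 0, 0],
])

```text
time: 9.72
position: [0.6337, 0.2723, 0.1167]
tool_rot: [-3.141, 0.025, -0.0]
ft_force: [0.1, -0.2, -2.0]
grip_width: 0.148
grip_force: 35.0
```

Emit:
jog_arm([
  [0, 0, 0, -0.001, 0, 0, 0],
  [0, 0, 0, -0.002, 0, 0, 0],
  [0, 0, 0, -0.003, 0, 0, 0],
  [0, 0, 0, -0.003, 0, 0, 0],
  [0, 0, 0, -0.003, 0, 0, 0],
])

```text
time: 10.13
position: [0.6338, 0.2723, 0.1166]
tool_rot: [3.141, -0.025, 0.001]
ft_force: [-2.8, -1.4, 6.0]
grip_width: 0.146
grip_force: 35.0
```

Contact at rim height 0.075, with 6 N down. I'll ease off a little and then turn.

Emit:
jog_arm([
  [0, 0, 0, 0.0015, 0, 0, 0],
  [0, 0, 0, 0.0015, 0, 0, 0],
  [0, 0, 0, 0.0015, 0, 0, 0.1],
  [0, 0, 0, 0.0015, 0, 0, 0.25],
  [0, 0, 0, 0.0015, 0, 0, 0.4],
])

```text
time: 10.55
position: [0.6343, 0.2726, 0.1166]
tool_rot: [-3.126, -0.309, -0.003]
ft_force: [-0.9, -0.4, 2.7]
grip_width: 0.145
grip_force: 35.0
```

Emit:
jog_arm([
  [0, 0, 0, 0, 0, 0, 0.15],
  [0, 0, 0, 0, 0, 0, 0.3],
  [0, 0, 0, 0, 0, 0, 0.45],
  [0, 0, 0, 0, 0, 0, 0.6],
  [0, 0, 0, 0, 0, 0, 0.75],
])

```text
time: 10.97
position: [0.6344, 0.2726, 0.1166]
tool_rot: [-3.006, -0.912, -0.003]
ft_force: [-1.0, -0.8, 2.8]
grip_width: 0.147
grip_force: 35.0
```

Emit:
jog_arm([
  [0, 0, 0, 0, 0, 0, 0.15],
  [0, 0, 0, 0, 0, 0, 0.3],
  [0, 0, 0, 0, 0, 0, 0.45],
  [0, 0, 0, 0, 0, 0, 0.6],
  [0, 0, 0, 0, 0, 0, 0.75],
])

```text
time: 11.38
position: [0.6344, 0.2726, 0.1166]
tool_rot: [-2.77, -1.481, -0.003]
ft_force: [0.1, -0.9, 3.3]
grip_width: 0.146
grip_force: 35.0
```

Emit:
jog_arm([
  [0, 0, 0, 0, 0, 0, 0.1],
  [0, 0, 0, 0, 0, 0, 0.1],
  [0, 0, 0, 0, 0, 0, 0.1],
  [0, 0, 0, 0, 0, 0, 0.1],
  [0, 0, 0, 0, 0, 0, 0.1],
])

```text
time: 11.8
position: [0.6344, 0.2727, 0.1166]
tool_rot: [2.734, 1.548, 0.003]
ft_force: [0.9, 0.4, 5.7]
grip_width: 0.149
grip_force: 35.0
```

```bash
python3 - <<'E'
from h import *
import pickle
s=ctrl.get_state();M=R.from_rotvec(s["tool_rot"]).as_matrix();print("y heading",np.degrees(np.arctan2(M[1,1],M[0,1])),np.degrees(M[:2,2]),s["position"],np.round(s["joint_positions"],2),s["torque"])
o=np.zeros((600,800,3),np.uint8);d={}
for i,n in enumerate(("scene","side")):
    im=grab(n);d[n]=im;c=proj(im,[[.634,.272,.09]])[0].astype(int);x0,y0=c[0]-40,max(c[1]-60,0)
    b=cv2.resize(im["frame"][y0:y0+120,x0:x0+80],(400,600),interpolation=3)
    for r,z in((.046,.075),(.046,0)):
        t=np.linspace(0,6.283,100);q=(proj(im,np.c_[.634+r*np.cos(t),.272+r*np.sin(t),0*t+z])-[x0,y0]+.5)*5
        cv2.polylines(b,[q.astype(np.int32)],True,(255,255,0),1)
    o[:,i*400:i*400+400]=b
cv2.imwrite("pics/h2.png",o[:,:,::-1]);pickle.dump(d,open("h2.pkl","wb"))
E
```

```text
y heading -30.96986530251075 [0.11701175 0.04115015] [0.6343939  0.27265086 0.11662721] [ 0.26  0.72 -1.07  1.44  0.64  1.35 -1.38] [-0.09190683 -0.17189591  0.1854427 ]
```

Emit:
jog_arm([
  [0, 0, 0, 0.004, 0, 0, 0],
  [0, 0, 0, 0.008, 0, 0, 0],
  [0, 0, 0, 0.012, 0, 0, 0],
  [0, 0, 0, 0.015, 0, 0, 0],
  [0, 0, 0, 0.015, 0, 0, 0],
])

```text
time: 12.32
position: [0.6336, 0.2722, 0.1232]
tool_rot: [-2.733, -1.549, 0.001]
ft_force: [0.7, -0.0, -2.4]
grip_width: 0.141
grip_force: 35.0
```

```bash
python3 - <<'E'
from h import *
fs=[]
for i in range(12):
    im=ctrl.get_image("side");fs.append(ctrl.get_state()["ft_force"])
print(np.mean(fs,0),np.std(fs,0)/12**.5,ctrl.get_state()["position"])
o=np.zeros((600,800,3),np.uint8)
for i,n in enumerate(("scene","side")):
    im=grab(n);c=proj(im,[[.634,.272,.1]])[0].astype(int);x0,y0=c[0]-32,max(c[1]-45,0)
    o[:,i*400:i*400+400]=cv2.resize(im["frame"][y0:y0+90,x0:x0+64],(400,600),interpolation=3)
cv2.imwrite("pics/h3.png",o[:,:,::-1])
E
```

```text
[ 0.15970535  0.29290779 -2.31964071] [0.13295324 0.15434708 0.11438762] [0.63367612 0.27221657 0.12333132]
```

View pics/h3.png

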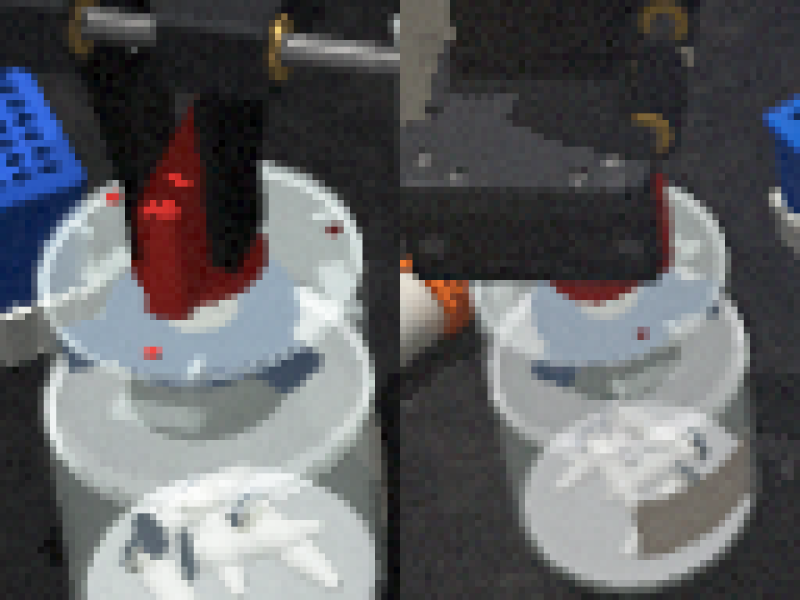

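The dots at (152,352) and (333,230) show the ledges midway between the blue lugs seen at (75,355) and (300,375), so the lid is free. Lifting on.

Emit:
jog_arm([
  [0, 0, 0, 0.008, 0, 0, 0],
  [0, 0, 0, 0.016, 0, 0, 0],
  [0, 0, 0, 0.024, 0, 0, 0],
  [0, 0, 0, 0.034, 0, 0, 0],
  [0, 0, 0, 0.05, 0, 0, 0],
])

```text
time: 13.43
position: [0.6335, 0.2721, 0.1486]
tool_rot: [2.733, 1.549, -0.001]
ft_force: [0.3, -0.4, -3.6]
grip_width: 0.147
grip_force: 35.0
```

Emit:
jog_arm([
  [0, 0, 0, 0.04, 0, 0, 0],
  [0, 0, 0, 0.08, 0, 0, 0],
  [0, 0, 0, 0.13, 0, 0, 0],
  [0, 0, 0, 0.18, 0, 0, 0],
  [0, 0, 0, 0.24, 0, 0, 0],
])

```text
time: 13.85
position: [0.6332, 0.2719, 0.2694]
tool_rot: [2.733, 1.549, -0.002]
ft_force: [0.0, 0.0, -2.8]
grip_width: 0.149
grip_force: 35.0
```

Emit:
jog_arm([
  [0, 0, 0, 0.02, 0, 0, 0],
  [0, 0, 0, 0.02, 0, 0, 0],
  [0, 0, 0, 0.02, 0, 0, 0],
  [0, 0, 0, 0.02, 0, 0, 0],
  [0, 0, 0, 0.02, 0, 0, 0],
])

```text
time: 14.27
position: [0.6332, 0.2714, 0.276]
tool_rot: [2.733, 1.549, -0.005]
ft_force: [0.2, 0.4, -2.7]
grip_width: 0.147
grip_force: 35.0
```

```bash
python3 - <<'E'
from circ import *
import pickle
s=ctrl.get_state();print(s["position"])
old=pickle.load(open("ims0.pkl","rb"))
def blue(im,c,z,h=26):
    u=proj(im,[[*c,z]])[0].astype(int);f=cv2.cvtColor(im["frame"],cv2.COLOR_RGB2HSV)
    m=((f[...,0]>100)&(f[...,0]<125)&(f[...,1]>130)&(f[...,2]>60));k=np.zeros_like(m);k[max(u[1]-h,0):u[1]+h,u[0]-h:u[0]+h]=1
    n,l,st,ce=cv2.connectedComponentsWithStats((m&k).astype(np.uint8));i=1+np.argmax(st[1:,4]) if n>1 else 0
    return st[i].tolist(),u.tolist(),onz(im,[(st[i][0]+st[i][2]/2-.5,st[i][1]+st[i][3]/2-.5)],z)[0].round(4)[:2],m,l==i
T=[]
for n in("scene","side"):
    im=grab(n)
    for nm,c in(("lid",(.634,.272)),("closed",(.498,.134))):
        st,u,p,m,l=blue(im,c,.1); print(n,nm,st,u,p)
        if nm=="closed": print("  before",blue(old[n],c,.1)[0])
        else:
            ys,xs=np.nonzero(l);P=onz(im,np.c_[xs,ys],.101)[:,:2]-[.634,.272];r=np.hypot(*P.T);a=np.degrees(np.arctan2(P[:,1],P[:,0]))
            print("  lug angles",sorted(a[r>.031].round(0).tolist()),"rmax",r.max().round(4))
            # jar base/shoulder shift: difference image of lower body region
    T.append(cv2.resize(im["frame"],None,fx=.7,fy=.7))
cv2.imwrite("pics/f.png",np.hstack(T)[:,:,::-1])
E
```

```text
[0.63316783 0.2714417  0.27602352]
scene lid [201, 232, 41, 27, 550] [224, 245] [0.6388 0.2676]
  lug angles [-126.0, -124.0, -123.0, -121.0, -120.0, -118.0, -117.0, -115.0, -114.0, -114.0, -113.0, -112.0, -110.0, -110.0, -109.0, -107.0, -107.0, -106.0, -104.0, -8.0, -7.0, -5.0, -5.0, -4.0, -3.0, -2.0, -2.0, -1.0, 0.0, 1.0, 2.0, 3.0, 3.0, 4.0, 5.0, 6.0, 7.0, 8.0, 8.0, 9.0, 11.0, 12.0, 12.0, 13.0, 13.0, 14.0, 15.0, 16.0, 17.0, 18.0, 18.0, 19.0, 20.0, 105.0, 107.0, 107.0, 109.0, 110.0, 110.0, 110.0, 111.0, 112.0, 112.0, 113.0, 114.0, 114.0, 116.0, 116.0, 117.0, 117.0, 118.0, 119.0, 120.0, 121.0, 121.0, 123.0, 123.0, 124.0, 124.0, 126.0, 126.0, 127.0, 129.0, 129.0, 131.0] rmax 0.0406
scene closed [258, 182, 33, 21, 345] [276, 190] [0.5048 0.1373]
  before [258, 182, 33, 21, 352]
side lid [219, 185, 29, 24, 305] [230, 197] [0.6326 0.2659]
  lug angles [-127.0, -126.0, -126.0, -122.0, -121.0, -121.0, -117.0, -116.0, -112.0, -111.0, -111.0, -107.0, -12.0, -10.0, -8.0, -8.0, -6.0, -5.0, -3.0, -3.0, -1.0, -0.0, 1.0, 2.0, 4.0, 5.0, 7.0, 7.0, 10.0, 10.0, 13.0, 116.0, 119.0, 119.0, 122.0, 123.0, 125.0, 128.0, 129.0, 131.0, 132.0, 134.0, 136.0] rmax 0.0404
side closed [302, 200, 34, 24, 409] [317, 213] [0.5019 0.13  ]
  before [302, 200, 34, 24, 414]
```

```bash
python3 - <<'E'
from circ import *
I={n:grab(n) for n in("scene","side")}
for nm,c in(("lid",(.634,.272)),("closed",(.499,.133))):
    q={}
    for n,im in I.items():
        u=proj(im,[[*c,.101]])[0];f=im["frame"].astype(int);m=(f[...,0]>110)
        k=np.zeros_like(m);i,j=u.round().astype(int);k[j-7:j+8,i-8:i+9]=1
        # vent: bright pixels enclosed by the blue lid
        nn,l,st,ce=cv2.connectedComponentsWithStats((m&k).astype(np.uint8));b=1+np.argmin(np.linalg.norm(ce[1:]-u,axis=1)-.1*np.minimum(st[1:,4],30));q[n]=ce[b];print(nm,n,u.round(1),ce[b].round(1),st[b].tolist())
    o1,d1=ray(I["scene"],[q["scene"]]);o2,d2=ray(I["side"],[q["side"]])
    t=np.linalg.lstsq(np.c_[d1[0],-d2[0]],o2-o1,rcond=None)[0];p,r=o1+t[0]*d1[0],o2+t[1]*d2[0];print(nm,((p+r)/2).round(4),np.linalg.norm(p-r).round(4))
im=I["side"];b=I["scene"]
e=lambda im:[proj(im,[[.634,.272,z]])[0].round(1).tolist() for z in(.101,.106)];print(e(im),e(b))
print(ctrl.get_state()["position"],ctrl.get_state()["ft_force"])
E
```

```text
lid scene [224.2 245.5] [223.1 247.2] [219, 246, 10, 3, 16]
lid side [230.1 196.8] [231.2 196.9] [227, 195, 9, 4, 17]
lid [0.6363 0.2692 0.0962] 0.0012
closed scene [276.1 190. ] [276.4 189.3] [272, 186, 10, 7, 57]
closed side [318.  212.6] [318.1 212.1] [313, 209, 11, 8, 67]
closed [0.4985 0.1332 0.1027] 0.0002
[[230.1, 196.8], [229.9, 195.1]] [[224.2, 245.5], [224.0, 243.3]]
[0.63344649 0.27191788 0.2772567 ] [-0.5432208   0.40598293 -2.37430873]
```

```bash
python3 - <<'E'
from circ import *
I={n:grab(n) for n in("scene","side")}
for nm,c in(("lid",(.634,.272)),("closed",(.499,.133))):
    q={}
    for n,im in I.items():
        u=proj(im,[[*c,.101]])[0];i,j=u.round().astype(int);f=cv2.cvtColor(im["frame"],cv2.COLOR_RGB2HSV)
        w=f[j-6:j+8,i-7:i+8,1].astype(float)
        m=(w<100).astype(np.uint8);nn,l,st,ce=cv2.connectedComponentsWithStats(m);b=l[4:10,4:11];b=np.bincount(b[b>0]).argmax()
        q[n]=ce[b]+[i-7,j-6];print(nm,n,u.round(1),q[n].round(1),st[b].tolist())
    o1,d1=ray(I["scene"],[q["scene"]]);o2,d2=ray(I["side"],[q["side"]])
    t=np.linalg.lstsq(np.c_[d1[0],-d2[0]],o2-o1,rcond=None)[0];p,r=o1+t[0]*d1[0],o2+t[1]*d2[0];print(nm,((p+r)/2).round(4),np.linalg.norm(p-r).round(4))
E
```

```text
lid scene [224.2 245.5] [223.5 245. ] [1, 1, 12, 9, 94]
lid side [230.1 196.8] [230.8 195.6] [3, 1, 11, 8, 67]
lid [0.6353 0.27   0.1016] 0.0014
closed scene [276.1 190. ] [276.6 189.5] [3, 3, 10, 6, 55]
closed side [318.  212.6] [318.2 212.3] [2, 2, 11, 8, 70]
closed [0.4983 0.1333 0.1023] 0.0005
```

The lid's vent is at 0.1016 m, against 0.1023 m on the closed jar, so the lid is fully seated. The cover is held upright 16 cm above where it stood. Handing in.

```bash
python3 -c "
from bench import ctrl
print(ctrl.close_job())"
```

```text
the job is handed in; nothing more can be done
None
```

The open jar is closed with the blue lid fully seated, and the cover is held upright about 16 cm above where it stood on the jar; the job is handed in.

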